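# Lever open the fuse cover of a heater controller

## Robot

A 6-joint arm with a two-finger parallel gripper is mounted at the origin on the work surface. World frame = base frame: x ahead of the robot, y to its left, z up, the work surface at z = 0. Lengths are in m, angles in rad, forces in N, time in s.
With the tool pointing down it reaches from about 0.375 to 0.9 m from the base axis. Payload 3.1 kg.
Tool frame: the origin (TCP) lies at the very end of the fingers, on their centre line; the grasp point (between the pads) lies 19 mm behind it; z points along the fingers, y is the line along which they close (so a half turn about z gives the same grasp; the last joint's range is limited). The gripper opens to 85 mm and grips with 20 to 120 N. Pads are 22 mm wide; open, the fingers measure 114 mm over their backs; the gripper's body (76 mm by 85 mm) begins 54 mm behind the grasp point. The pads swing forward as they close: fully open they stand 13 mm farther back than shut.
Start: joints at [-1.409, 0.527, 1.433, -0, 1.181, -0.178], TCP at [0.209, -0.589, 0.231] pointing down, gripper open.
Joint ranges: [-3.08, 3.08], [-0.75, 2.2], [0.22, 2.44], [-1.43, 4.57], [0, 2.65], [-2.85, 2.85]. Speed limits (rad/s): [2.79, 2.79, 3.14, 3.14, 3.14, 3.14].

## Interface

Orientations are given as a rotation vector (axis times angle).
In Python, from workcell import * gives the robot as it stands.
- The arm moves only by the tool apply_moves, never from a script. Its argument "plan" is a list of rows, each a list of 3 entries, a list of its own where there are three numbers: the closure, from -1 (fully open) to 1 (shut), then the shift along the world's x, y, z as a fraction of full scale, then the turn about the world's z as a fraction of full scale. A call has exactly 5 rows; each row shifts and turns the commanded pose from where the row before left it; what a row does not reach is not made up. Full scale, the value 1, is 20 mm for a shift and 0.12 rad for a turn. A row lasts 1/8 s, in which the tool goes at most 62.5 mm and 10.7 degrees, less where a joint would pass 70% of its speed; a pose out of reach is approached as far as the arm can. A call with a number of a shift or a turn outside -1 to 1 is refused whole. A call with a gripper value outside its range is refused whole. The fingers move at their own pace and stop on an object; "grip_force" is the grip in N (left out, the last holds). Time passes only in rows, so rows that do not move let the fingers close, or fill a call up. It gives the time, the measured TCP pose, the force, the opening and the grip force at its end, in the units of the state.
- read_state(): the state, without advancing time (a new reading comes with each control period).
- read_camera(name): name is "scene" or "side" or "wrist"; returns (picture, depth): 420x560x3 uint8, red, green, blue; 420x560 float32, m along the optical axis (not along the pixel's ray), 0 where there is no reading.
- calibration(name): a dict with "intrinsics" (3x3 intrinsics, pixels), "view" (4x4, takes a point from world to camera coordinates). Camera axes: x right, y down, z forward; pixel columns grow to the right and rows downward; lengths in m; the calibration is good to about 2 mm. A picture is of the moment at which its call begins: read the wrist's pose just before it. calibration takes no time and is no camera call; for the wrist camera it gives the pose at the moment of the call.
- job_done(): hands the job in; it is judged then, once.
The state is a dict: "t": time; "joints": joint angles; "joint_velocities": joint speeds; "effort": joint torques, N m; "ee_pos": TCP position; "tool_rot": TCP orientation; "contact_force": force on the tool from outside, world axes, zero at the start; "wrist_torque": the same for the moment, N m; "grip_width": finger opening in m; "grip_force": force on a finger pad.
Only numpy, scipy, OpenCV 4.12 (cv2) and the standard library are available. Lean on these libraries where they do the work, as an engineer would, in place of code of your own. Each camera call takes 0.05 s, during which the arm holds its last target. There are 200 camera calls.

## Task

Open the stiff fuse cover on top of the grey heater controller: slide the blade of the flat pry tool under the cover's front lip and lever it up past its catch (with the blade, not with the gripper), then swing the cover back until it stands upright. Finally lay the pry tool flat on its grey mat again, and leave the brush, the mouse and the bottle where they are.

Things in the scene. Friction and masses are not known exactly. Their poses are not given: they have to be found in the camera images.
- case: heater controller: fixed grey steel case, 200 (x) x 180 (y) x 60 mm high. Origin: centre of underside, z up; its black front panel faces -x. The cover lies over its flat top (deck, z = 60 mm, front edge x = -100 mm; 20 mm of bare deck lie before the cover). A 9 mm high curb under the cover, front face at x = -60 mm, rings the fuse compartment.
- cover: hinged black plastic cover, 110 (x) x 120 (y) x 6 mm. Origin: on the hinge axis at its rear lower edge, along y at x = +30, z = 69 mm of the case. Plate: own x = -110 (front lip) to 0, z = 0 (underside) to 6 mm. Closed, the underside is 9 mm above the deck and the lip overhangs the curb by 20 mm: a gap for the blade 9 mm high, 20 mm deep, 120 mm wide.
- cover_edge (a point): middle of the lower edge of the cover's front lip, moves with the cover; closed: x = -80 mm, y = 0, z = 69 mm of the case
- cover_hinge (a joint): opening angle of the cover in rad: 0 closed, about 1.57 upright, stop at 1.8. A ball catch holds it shut: it lets go within about 0.1 rad and takes about 4 N at the lip. After that the cover stays at whatever angle it is left (stiff hinge, about 0.11 N m).
- pry_tool: flat pry tool, 160 mm long, 90 g, along its x: black plastic handle of rectangular section, x = -70 to +30 mm, 20 mm wide (y), 18 mm high (z = 0 to 18 mm); then a flat steel blade, x = 30 to 90 mm, 20 mm wide, 3 mm thick (2 mm in the last 12 mm), its middle plane at z = 9 mm. Origin: underside of the handle, near the balance point.
- blade_tip (a point): middle of the end of the pry tool's blade: x = 90 mm, z = 9 mm of the tool
- handle_mid (a point): middle of the pry tool's handle: x = -20 mm, z = 9 mm of the tool
- mat: grey rubber mat, fixed flat on the bench, 200 (x) x 180 (y) x 3 mm, at the left or the right of the work. Origin: centre of its underside. The pry tool and the brush lie on it side by side, in either order, about 90 mm apart.
- brush: bystander: cleaning brush with a pale wooden handle, 160 mm long, 24 mm wide, 14 mm high, lying along its x. Origin: underside, near its middle
- mouse: bystander: black computer mouse, 105 x 60 x 34 mm, on the bench. Origin: centre of its underside
- bottle: bystander: white plastic bottle with a black cap, 60 mm diameter, 140 mm high, standing on the bench. Origin: centre of its underside
- tray: bystander: shallow aluminium parts tray, fixed, 130 x 110 x 30 mm, on the other side of the work from the mat. Origin: centre of its underside
Not all that is in view belongs to the job. Several things have the shape of the pry_tool; the one meant has the colours described above.

How it is judged:
On the way:
1. the cover is levered up past its catch (more than 0.2 rad) by the pry tool, which touches it (value of joint cover_hinge above 0.2 rad and contact force between pry_tool and cover above 0.2 N), for 0.05 s.
At the end, for the whole second after the job is handed in: Cover open more than 1.25 rad (72 deg); pry tool at rest on the mat, within 0.12 rad of level, handle middle over the mat and under 18 mm above the bench; brush, mouse and bottle within 40 mm of where they began, bottle upright (within 0.2 rad) (value of joint cover_hinge above 1.25 rad and x of handle_mid in the frame of mat between -0.1 and 0.1 m and y of handle_mid in the frame of mat between -0.09 and 0.09 m and height (world z) of handle_mid below 0.018 m and angle between pry_tool's own x axis and vertical between 1.45 and 1.69 rad and linear speed of pry_tool below 0.02 m/s and distance of each of brush, mouse, bottle from where it was at the start of the episode below 0.04 m and angle between bottle's own z axis and vertical below 0.2 rad); the robot touches nothing.
It fails at once if the gripper or the arm pushes the cover (more than 1 N) before it is 0.2 rad open (value of joint cover_hinge below 0.2 rad and contact force between any of the fingers, the arm and cover above 1 N).
It also fails if it takes over 53 s, if anything falls off the work surface, if the arm or the gripper's body presses on something with over 40 N, if the wrist force passes 120 N, or if a joint passes its speed limit or range.

## Working session

There is one attempt and no reset: what is moved stays moved. The work goes in short steps, Python scripts to look and compute and a tool call to move; the robot and the scene stay as the last step left them, time stands still between calls to the robot, and variables do not carry over. Pictures are saved under pics/ and viewed, at most 10 in all, crops included, and the job is handed in when it is done.

Besides the shell and the picture viewer there is one more tool, called after "Request:" as a command line: name --argument value ..., lists and objects as JSON in quotes. apply_moves: Moves the arm, as the interface text tells. Its arguments: {"type":"object","properties":{"plan":{"type":"array"},"grip_force":{"type":"number"}},"required":["plan"]}

```bash
mkdir -p pics; cat > h.py <<'E'
from workcell import *
import numpy as np, cv2
def shot(n,f):
    c=calibration(n); p,d=read_camera(n); cv2.imwrite(f'pics/{f}.png',p[:,:,::-1]); np.savez(f'{f}.npz',p=p,d=d,K=c['intrinsics'],V=c['view']); return p,d,c
def load(f): 
    z=np.load(f'{f}.npz'); return z
def cloud(z):
    d=z['d'];K=z['K'];V=z['V'];v,u=np.mgrid[:d.shape[0],:d.shape[1]]
    P=np.stack([(u-K[0,2])/K[0,0]*d,(v-K[1,2])/K[1,1]*d,d],-1)
    return (P-V[:3,3])@V[:3,:3]
E
python3 - <<'E'
from h import *
for n in ['scene','side']: shot(n,n+'0')
print(read_state())
for n in ['scene','side','wrist']: 
    c=calibration(n);V=np.array(c['view']);print(n,-V[:3,:3].T@V[:3,3],V[2,:3],c['intrinsics'][0])
E
```

```text
{'t': 0.1, 'joints': array([-1.40845923e+00,  5.28377842e-01,  1.43378839e+00, -1.49478152e-05,
        1.18142153e+00, -1.78520950e-01]), 'joint_velocities': array([-0.00197719, -0.00061009, -0.00295535, -0.00143496, -0.00087011,
       -0.00031721]), 'effort': array([ 2.66249926e-04, -4.43304598e+01, -1.78585821e+01, -3.01212040e-04,
        3.89678913e-03, -6.45740698e-06]), 'ee_pos': array([ 0.20883844, -0.58837915,  0.23042411]), 'tool_rot': array([-3.09410979e+00, -5.32500770e-01, -3.64397580e-06]), 'contact_force': array([-0.04450903,  0.8504917 , -0.71132255]), 'wrist_torque': array([-0.01528802,  0.03210034,  0.02701273]), 'grip_force': 0.0, 'grip_width': 0.08532695617979319}
scene [ 1.00519109 -0.55237692  1.15960787] [-0.40163062  0.34673129 -0.84762625] [438.00056566   0.         273.43965297]
side [-0.32735044  0.75492122  1.21428173] [ 0.50085756 -0.51384039 -0.69649821] [535.0515307   0.        276.4299963]
wrist [ 0.28740999 -0.5598108   0.37252072] [-0.30525998 -0.10617821 -0.94633109] [372.04377981   0.         277.97996698]
```

View pics/scene0.png

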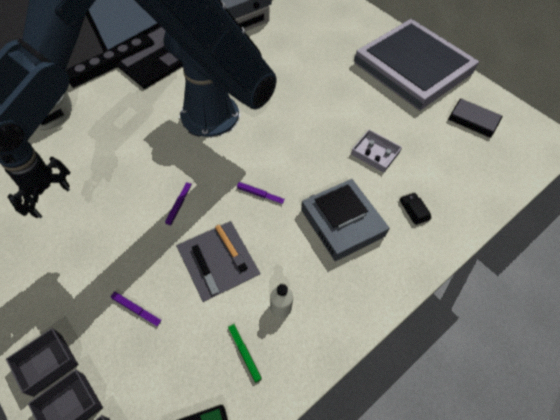

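View pics/side0.png

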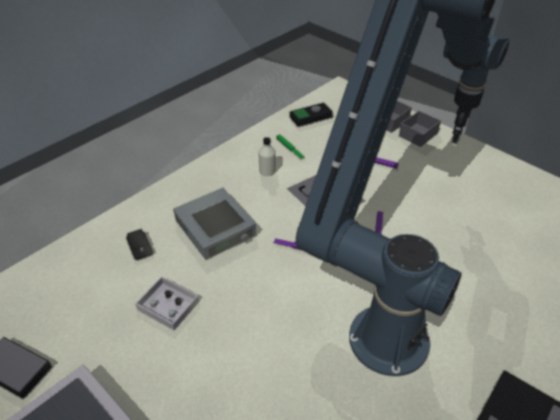

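Scene view: candidates with the tool's shape are black handle with grey blade (205,268) on the mat, and purple ones at (178,203), (260,192), (135,308), and green (244,352). The brush (orange handle, black end) is at (231,245). The described one is (205,268). The case is at (345,218) with the black cover on top. The bottle is at (282,299) and the mouse at (415,208).

```bash
python3 - <<'E'
from h import *
z=load('scene0');C=cloud(z);p=z['p'].astype(int)
for n,(u,v) in dict(handle=(202,260),blade=(212,286),brush=(229,240),matc=(218,258),m1=(178,244),m2=(228,223),m3=(259,268),m4=(209,299),cover=(342,205),bottle=(282,290),mouse=(415,208),tray=(376,150),bench=(300,160)).items(): print(n,C[v,u].round(4),p[v,u])
# case/cover cloud
zz=C[...,2]
roi=np.zeros(zz.shape,bool);roi[170:262,295:395]=1
for lo,hi in [(.045,.066),(.068,.085)]:
    m=roi&(zz>lo)&(zz<hi);P=C[m];r=cv2.minAreaRect((P[:,:2]*1000).astype(np.float32));print(lo,m.sum(),np.median(P[:,2]),r,cv2.boxPoints(r).round())
m=np.zeros(zz.shape,bool);m[240:300,185:222]=1
m&=(zz>.008)&(zz<.04);P=C[m];r=cv2.minAreaRect((P[:,:2]*1000).astype(np.float32));print(m.sum(),np.median(P[:,2]),r,cv2.boxPoints(r).round())
im=z['p'][:,:,::-1]
a=cv2.resize(im[215:305,170:265],None,fx=5.5,fy=5.5,interpolation=3);b=cv2.resize(im[175:265,295:395],None,fx=5.5,fy=5.5,interpolation=3)[:, :]
a=cv2.resize(a,(390,390));b=cv2.resize(b,(400,390))
cv2.imwrite('pics/crop1.png',np.hstack([a,b]))
E
```

```text
handle [ 0.4698 -0.3545  0.0221] [18 19 20]
blade [ 0.5481 -0.3767  0.0121] [125 130 133]
brush [ 0.4628 -0.2545  0.0139] [134 104  75]
matc [ 0.4855 -0.3119  0.0042] [82 80 85]
m1 [ 0.373  -0.3762  0.0031] [112 110 109]
m2 [ 0.4063 -0.2178 -0.0016] [88 85 89]
m3 [ 0.5845 -0.2388  0.0014] [178 178 160]
m4 [ 0.5688 -0.4033 -0.0012] [151 149 137]
cover [0.6101 0.054  0.0789] [29 31 30]
bottle [ 0.7164 -0.2691  0.1388] [16 18 20]
mouse [0.7426 0.2445 0.034 ] [30 29 34]
tray [4.950e-01 3.454e-01 3.000e-04] [179 173 184]
bench [ 0.3621  0.1158 -0.0018] [188 193 174]
0.045 2360 0.05975863903640749 ((628.718017578125, 50.4273681640625), (184.7182159423828, 204.3524169921875), 78.27793884277344) [[510. -19.]
 [710. -61.]
 [748. 120.]
 [547. 162.]]
0.068 1364 0.07499567243765107 ((631.394287109375, 50.12111282348633), (122.95071411132812, 165.43080139160156), 78.34159088134766) [[538.   7.]
 [700. -27.]
 [725.  94.]
 [563. 127.]]
401 0.017859987162324585 ((483.17327880859375, -357.49749755859375), (89.0068588256836, 179.73269653320312), 70.31244659423828) [[ 384. -369.]
 [ 553. -430.]
 [ 583. -346.]
 [ 414. -285.]]
```

View pics/crop1.png

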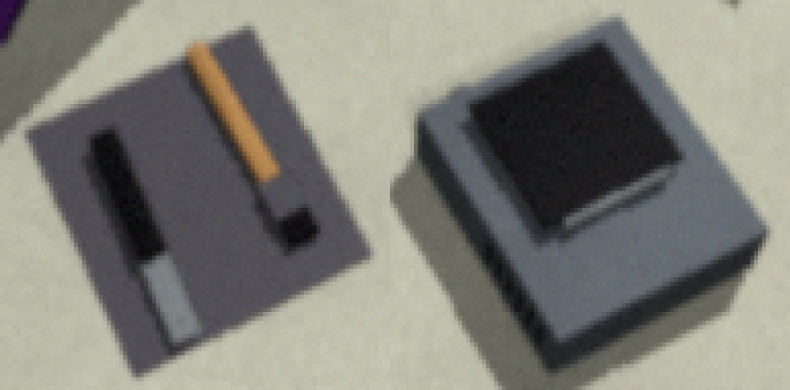

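The crop confirms black handle with grey blade as the tool. The cover's wide bare deck is at the far end, so the front faces -x. I'll move over the tool for a wrist look.

Request:
apply_moves --plan '[[-1, [0.88, 0.77, 0], -0.345], [-1, [0.88, 0.77, 0], -0.345], [-1, [0.88, 0.77, 0], -0.345], [-1, [0.88, 0.77, 0], -0.345], [-1, [0.88, 0.77, 0], -0.345]]'

```text
t: 0.72
ee_pos: [0.2973, -0.5111, 0.2308]
tool_rot: [-3.134, -0.208, 0.0]
contact_force: [0.5, -0.5, 0.0]
grip_width: 0.0854
grip_force: 0.0
```

Request:
apply_moves --plan '[[-1, [0.88, 0.77, 0], -0.345], [-1, [0.88, 0.77, 0], -0.345], [-1, [0.88, 0.77, 0], -0.345], [-1, [0.88, 0.77, 0], -0.345], [-1, [0.88, 0.77, 0], -0.345]]'

```text
t: 1.35
ee_pos: [0.3853, -0.4342, 0.2308]
tool_rot: [-3.138, 0.117, 0.001]
contact_force: [0.2, 0.4, 0.9]
grip_width: 0.0852
grip_force: 0.0
```

Request:
apply_moves --plan '[[-1, [0.88, 0.77, 0], -0.345], [-1, [0.88, 0.77, 0], -0.345], [-1, [0.88, 0.77, 0], -0.345], [-1, [0.88, 0.77, 0], -0.345], [-1, [0.88, 0.77, 0], -0.345]]'

```text
t: 1.98
ee_pos: [0.4732, -0.3572, 0.2308]
tool_rot: [-3.11, 0.441, 0.001]
contact_force: [0.7, -0.7, -0.2]
grip_width: 0.0854
grip_force: 0.0
```

```bash
python3 - <<'E'
from h import *
s=read_state();print(s['t'],s['ee_pos'],s['tool_rot'],2*np.arctan2(s['tool_rot'][1],s['tool_rot'][0]))
shot('wrist','w1')
E
```

```text
1.975 [ 0.47322531 -0.35719902  0.23080974] [-3.10981754e+00  4.40681150e-01  1.36352526e-03] 6.001646951976154
```

View pics/w1.png

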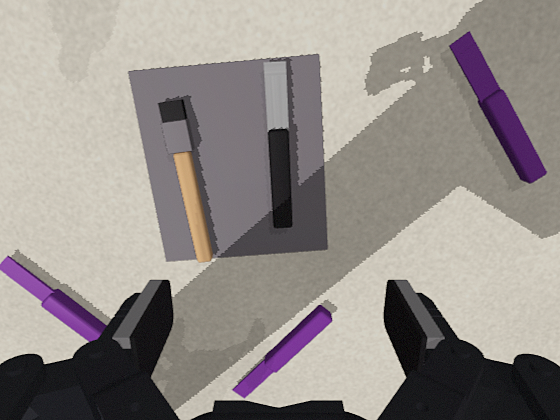

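Wrist view: tool handle from (278,130) back to (283,227), blade end at (275,62), brush at (187,180), and mat corners (130,71), (319,55), (327,248), (165,261).

```bash
cat >> h.py <<'E'
def atz(z,u,v,h):
    K=z['K'];V=z['V'];R=V[:3,:3];o=-R.T@V[:3,3];r=R.T@np.array([(u-K[0,2])/K[0,0],(v-K[1,2])/K[1,1],1]);return (o+r*(h-o[2])/r[2])
def rect(P):
    r=cv2.minAreaRect((P[:,:2]*1000).astype(np.float32));return [np.round(x,1) for x in r],cv2.boxPoints(r).round(1).tolist()
E
python3 - <<'E'
from h import *
z=load('w1');C=cloud(z);p=z['p'].astype(int)
for u,v in [(278,160),(282,210),(275,75),(276,110),(230,150),(187,180)]: print(u,v,np.median(C[v-2:v+3,u-2:u+3].reshape(-1,3),0).round(4))
m=np.zeros(p.shape[:2],bool);m[50:240,255:305]=1
zz=C[...,2]
h=m&(zz>.014)&(p.max(2)<60);print('handle',np.median(zz[h]),rect(C[h]))
# edges assuming heights
f=atz(z,278.5,130,.021);b=atz(z,283,227,.021);t=atz(z,275,62,.013);print(f,b,t)
d=f-b;print(np.linalg.norm(d),np.arctan2(d[1],d[0]),np.arctan2(*(t-b)[[1,0]]),np.linalg.norm(t-f))
for c in [(130,71),(319,55),(327,248),(165,261)]: print(atz(z,*c,.003).round(4))
E
```

```text
278 160 [ 0.4826 -0.3588  0.0204]
282 210 [ 0.4328 -0.3486  0.0206]
275 75 [ 0.557  -0.3775  0.0129]
276 110 [ 0.5273 -0.3698  0.0131]
230 150 [ 0.5021 -0.3145  0.0025]
187 180 [ 0.4876 -0.2667  0.0165]
handle 0.02034694786343916 ([array([ 484. , -360.4]), array([ 19.8, 144. ]), np.float64(76.2)], [[411.70001220703125, -352.79998779296875], [551.5, -387.29998779296875], [556.2000122070312, -368.0], [416.3999938964844, -333.6000061035156]])
[ 0.50975975 -0.36713772  0.021     ] [ 0.41468388 -0.34443953  0.021     ] [ 0.5678688  -0.38064588  0.013     ]
0.09774777522427461 -0.23435107918370915 -0.2320976679393058 0.06019245822528309
[ 0.5984 -0.2483  0.003 ]
[ 0.5628 -0.4213  0.003 ]
[ 0.3704 -0.3821  0.003 ]
[ 0.4049 -0.2061  0.003 ]
```

Request:
apply_moves --plan '[[-1, [0.35, -0.1, -1], 0.2], [-1, [0.32, -0.12, -1], 0.2], [-1, [0, 0, -1], 0], [-1, [0, 0, -1], 0], [-1, [0, 0, -1], 0]]'

```text
t: 2.65
ee_pos: [0.4853, -0.3628, 0.1286]
tool_rot: [-3.119, 0.364, 0.003]
contact_force: [-0.5, -0.1, -0.0]
grip_width: 0.0852
grip_force: 0.0
```

Request:
apply_moves --plan '[[-1, [0, 0, -1], 0], [-1, [0, 0, -1], 0], [-1, [0, 0, -1], 0], [-1, [0, 0, -1], 0], [-1, [0, 0, -0.5], 0]]'

```text
t: 3.28
ee_pos: [0.4848, -0.3621, 0.0385]
tool_rot: [-3.118, 0.364, 0.005]
contact_force: [0.4, 0.3, -0.1]
grip_width: 0.0852
grip_force: 0.0
```

```bash
python3 - <<'E'
from h import *
s=read_state();print(s['t'],s['ee_pos'],2*np.arctan2(s['tool_rot'][1],s['tool_rot'][0])-2*np.pi)
shot('wrist','w2')
E
```

```text
3.275 [ 0.48482493 -0.36209551  0.03849712] -0.23259575262145304
```

View pics/w2.png

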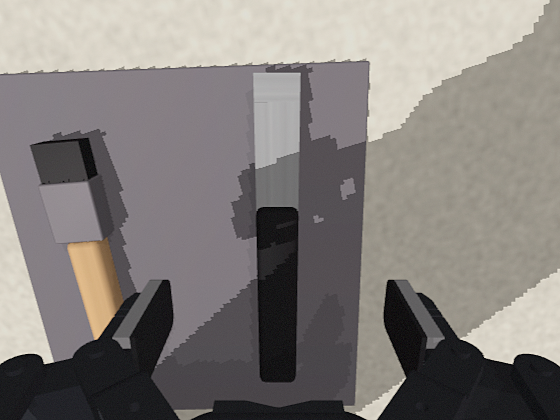

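Handle runs from (277,207) to (277,382), centred and parallel between the open fingers. The brush at (95,300) is clear of the left finger. Going down to grip.

```bash
python3 - <<'E'
from h import *
z=load('w2');f=atz(z,277,207,.021);b=atz(z,277,382,.021);t=atz(z,276.5,72,.013);print(f,b,t)
d=f-b;print(np.linalg.norm(d),np.arctan2(d[1],d[0]),np.linalg.norm(t-f))
E
```

```text
[ 0.51258443 -0.36716241  0.021     ] [ 0.41499305 -0.3439435   0.021     ] [ 0.56874291 -0.3802669   0.013     ]
0.10031547619217848 -0.23357700587842176 0.058219429555066954
```

Request:
apply_moves --plan '[[-1, [0, 0, -0.75], 0], [-1, [0, 0, -0.75], 0], [-1, [0, 0, -0.1], 0], [0, [0, 0, 0], 0], [1, [0, 0, 0], 0]]' --grip_force 100

```text
t: 3.95
ee_pos: [0.4867, -0.3627, 0.0098]
tool_rot: [3.12, -0.364, 0.001]
contact_force: [0.7, 0.2, 0.3]
grip_width: 0.0513
grip_force: 0.0
```

Request:
apply_moves --plan '[[1, [0, 0, 0], 0], [1, [0, 0, 0], 0], [1, [0, 0, 0], 0], [1, [0, 0, 0], 0], [1, [0, 0, 0], 0]]'

```text
t: 4.58
ee_pos: [0.4866, -0.3627, 0.0102]
tool_rot: [3.12, -0.364, 0.001]
contact_force: [-0.8, 0.6, 5.5]
grip_width: 0.0169
grip_force: 98.6
```

Request:
apply_moves --plan '[[1, [0, 0, 0.5], 0], [1, [0, 0, 1], 0], [1, [0, 0, 1], 0], [1, [0, 0, 1], 0], [1, [0, 0, 1], 0]]'

```text
t: 5.2
ee_pos: [0.4865, -0.3626, 0.1012]
tool_rot: [3.12, -0.364, 0.001]
contact_force: [-0.4, -0.0, -2.3]
grip_width: 0.0171
grip_force: 98.0
```

Request:
apply_moves --plan '[[1, [-0.1, 0.5, 1], 0], [1, [-0.1, 1, 1], 0], [1, [-0.1, 1, 0.5], 0], [1, [-0.1, 1, 0], 0], [1, [-0.1, 1, 0], 0]]'

```text
t: 5.82
ee_pos: [0.4757, -0.2705, 0.1488]
tool_rot: [-3.12, 0.363, 0.002]
contact_force: [-0.5, 0.2, -1.0]
grip_width: 0.0171
grip_force: 98.0
```

Request:
apply_moves --plan '[[1, [-0.12, 1, 0], 0], [1, [-0.12, 1, 0], 0], [1, [-0.12, 1, 0], 0], [1, [-0.12, 1, 0], 0], [1, [-0.12, 1, 0], 0]]'

```text
t: 6.45
ee_pos: [0.4642, -0.1712, 0.1493]
tool_rot: [3.12, -0.364, 0.0]
contact_force: [0.9, 0.2, -0.3]
grip_width: 0.0172
grip_force: 98.0
```

Request:
apply_moves --plan '[[1, [-0.12, 1, 0], 0], [1, [-0.12, 1, 0], 0], [1, [-0.12, 1, 0], 0], [1, [-0.12, 1, 0], 0], [1, [-0.12, 1, 0], 0]]'

```text
t: 7.08
ee_pos: [0.4522, -0.0711, 0.1494]
tool_rot: [3.12, -0.364, 0.0]
contact_force: [0.6, 1.2, -0.4]
grip_width: 0.017
grip_force: 98.0
```

Request:
apply_moves --plan '[[1, [-0.12, 1, 0], 0.1], [1, [-0.12, 1, 0], 0.1], [1, [-0.12, 1, 0], 0], [1, [-0.12, 1, 0], 0], [1, [-0.12, 1, 0], 0]]'

```text
t: 7.7
ee_pos: [0.4401, 0.0288, 0.1494]
tool_rot: [-3.125, 0.326, -0.0]
contact_force: [0.5, 0.1, -1.9]
grip_width: 0.017
grip_force: 98.0
```

```bash
python3 - <<'E'
from h import *
s=read_state();print(s['t'],s['ee_pos'],2*np.arctan2(s['tool_rot'][1],s['tool_rot'][0]),s['grip_width'])
shot('wrist','w3')
E
```

```text
7.7 [0.44006604 0.02884655 0.14936753] 6.0750800090389845 0.016979020714555083
```

View pics/w3.png

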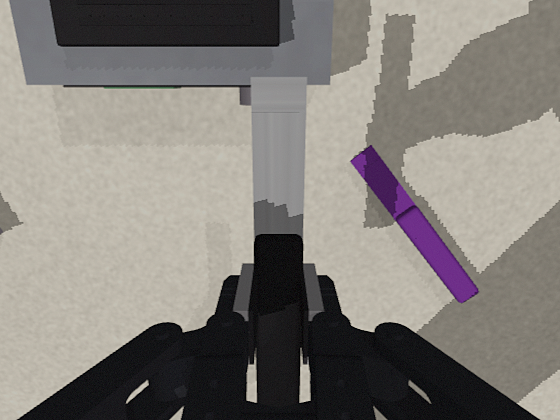

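Wrist view: tool held straight, blade end at (279,78). Cover lip runs (57,45) to (280,45), case front edge (25,84) to (330,84).

```bash
python3 - <<'E'
from h import *
z=load('w3');C=cloud(z);zz=C[...,2]
s=read_state();tcp=s['ee_pos'];y=2*np.arctan2(s['tool_rot'][1],s['tool_rot'][0])-2*np.pi;print(tcp,y)
md=lambda u,v:np.median(C[v-2:v+3,u-2:u+3].reshape(-1,3),0).round(4)
for q in [(279,86),(279,100),(279,150),(279,190),(279,245),(200,30),(100,30),(200,66),(60,66)]: print(q,md(*q))
zt=md(279,86)[2]-.001
t=atz(z,279,78,md(279,86)[2]);print('tip',t,t-tcp)
L,R=atz(z,57,45,.075),atz(z,280,45,.075);print('lip',L,R,np.linalg.norm(L-R),np.arctan2(*(L-R)[[1,0]])-np.pi/2)
l,r=atz(z,25,84,.06),atz(z,330,84,.06);print('case',l,r,np.linalg.norm(l-r),np.arctan2(*(l-r)[[1,0]])-np.pi/2)
M=(L+R)/2;a=np.arctan2(*(L-R)[[1,0]])-np.pi/2
ax=np.array([np.cos(a),np.sin(a),0]);ay=np.array([-np.sin(a),np.cos(a),0])
print('tip in case frame rel lip: x',(t-M)@ax,'y',(t-M)@ay,'yaw',a)
print('front edge mid rel lip',((l+r)/2-M)@ax)
E
```

```text
[0.438925   0.03070919 0.1492966 ] -0.20722205484589207
(279, 86) [0.5193 0.0127 0.1516]
(279, 100) [0.5146 0.0137 0.1516]
(279, 150) [0.497  0.0174 0.1524]
(279, 190) [0.4815 0.0207 0.1521]
(279, 245) [0.4619 0.0249 0.1594]
(200, 30) [0.5542 0.0479 0.0743]
(100, 30) [0.5652 0.0999 0.0746]
(200, 66) [0.5382 0.0558 0.0594]
(60, 66) [0.555  0.1354 0.0597]
tip [0.5219013  0.01216516 0.1516    ] [ 0.08297631 -0.01854403  0.0023034 ]
lip [0.56301025 0.12480728 0.075     ] [0.53831182 0.00797053 0.075     ] 0.11941875721062852 -0.20832563920967795
case [0.54987778 0.15946553 0.06      ] [ 0.51259533 -0.0169099   0.06      ] 0.1802727670527475 -0.20831466995089776
tip in case frame rel lip: x -0.01692323476811794 y -0.05899950078623453 yaw -0.20832563920967795
front edge mid rel lip -0.02001562763055547
```

Request:
apply_moves --plan '[[1, [0, 0.75, -0.4], 0], [1, [0, 0.75, -0.4], 0], [1, [-0.02, 0.75, -0.4], 0], [1, [0, 0.77, -0.4], 0], [1, [0, 0, -0.9], 0]]'

```text
t: 8.38
ee_pos: [0.4404, 0.0894, 0.099]
tool_rot: [-3.125, 0.324, -0.002]
contact_force: [0.1, 0.1, -2.2]
grip_width: 0.017
grip_force: 98.1
```

Request:
apply_moves --plan '[[1, [0, 0, -0.9], 0], [1, [0, 0, -0.9], 0], [1, [0, 0, 0], 0], [1, [0, 0, 0], 0], [1, [0, 0, 0], 0]]'

```text
t: 9.0
ee_pos: [0.4404, 0.0881, 0.0639]
tool_rot: [-3.125, 0.326, -0.002]
contact_force: [0.8, -0.2, -1.7]
grip_width: 0.0169
grip_force: 98.1
```

```bash
cat > meas.py <<'E'
from h import *
import sys
shot('wrist',sys.argv[1]);s=read_state();z=load(sys.argv[1]);C=cloud(z)
tcp=s['ee_pos'];a=-.2083;ax=np.array([np.cos(a),np.sin(a),0]);ay=np.array([-np.sin(a),np.cos(a),0])
M=np.array([.55066,.06639,.069]);tip=tcp+.0838*ax+[0,0,.0013]  # lip mid
d=tip-M;print('t',s['t'],'tcp',tcp,'yaw',2*np.arctan2(s['tool_rot'][1],s['tool_rot'][0]),'F',s['contact_force'])
print('tip rel lip',d@ax,d@ay,d[2])
for u,v in [(279,86),(279,100),(279,150),(279,190),(200,30),(350,30),(200,10),(350,10)]: print((u,v),np.median(C[v-2:v+3,u-2:u+3].reshape(-1,3),0).round(4),((C[v,u]-M)@ax).round(4))
E
python3 meas.py w4
```

```text
t 9.05 tcp [0.44040326 0.08803639 0.06391181] yaw 6.074942698614214 F [ 0.35676151  0.0131134  -0.67692363]
tip rel lip -0.02854982844714248 -0.001622279585764707 -0.003788189914060977
(279, 86) [0.5196 0.072  0.0662] -0.0316
(279, 100) [0.5149 0.0729 0.0662] -0.0363
(279, 150) [0.4973 0.0767 0.0669] -0.0543
(279, 190) [0.4821 0.0799 0.0668] -0.0699
(200, 30) [0.544  0.0957 0.0595] -0.0125
(350, 30) [0.5328 0.0433 0.0597] -0.0127
(200, 10) [0.5502 0.0939 0.0594] -0.0063
(350, 10) [0.5393 0.0422 0.0594] -0.0061
```

View pics/w4.png

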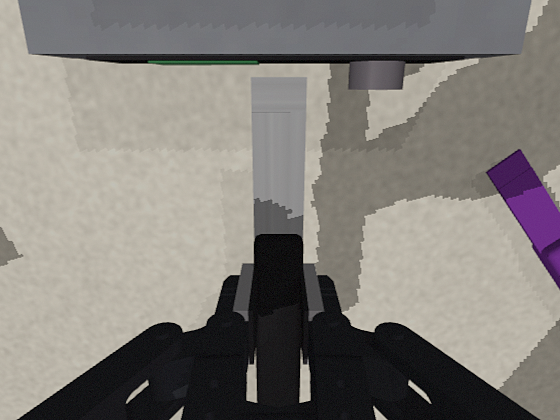

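Blade is level at z about 65 mm, just before the front edge (tip (279,78), edge at v≈60). Inserting 42 mm.

Request:
apply_moves --plan '[[1, [0.5, -0.1, -0.03], 0], [1, [0.5, -0.11, 0], 0], [1, [0.5, -0.11, 0], 0], [1, [0.5, -0.1, 0], 0], [1, [0.05, -0.01, 0], 0]]'

```text
t: 9.68
ee_pos: [0.4823, 0.0791, 0.0627]
tool_rot: [-3.124, 0.327, -0.002]
contact_force: [0.3, 0.7, -1.5]
grip_width: 0.017
grip_force: 98.1
```

```bash
python3 meas.py w5 | head -4
```

```text
t 9.725 tcp [0.48146139 0.07920786 0.06263991] yaw 6.07472138005773 F [ 0.61924601 -0.01143896 -1.67672916]
tip rel lip 0.0134465036478726 -0.0017692688998557405 -0.00506008855895991
(279, 86) [0.5616 0.0629 0.0757] 0.0115
(279, 100) [0.5572 0.0638 0.0742] 0.0069
```

Request:
apply_moves --plan '[[1, [0, 0, 0.25], 0], [1, [0, 0, 0.3], 0], [1, [0.05, -0.01, 0.35], 0], [1, [0.06, -0.01, 0.35], 0], [1, [0.08, -0.02, 0.35], 0]]' --grip_force 120

```text
t: 10.35
ee_pos: [0.4841, 0.0787, 0.0953]
tool_rot: [-3.125, 0.326, 0.002]
contact_force: [-1.8, 0.7, -2.5]
grip_width: 0.0164
grip_force: 121.9
```

```bash
python3 meas.py w6
```

```text
t 10.4 tcp [0.48515907 0.07858501 0.09602455] yaw 6.075051713907024 F [-0.11690741  0.53182523 -0.98118997]
tip rel lip 0.017193052635295976 -0.001613992856959033 0.028324547656597518
(279, 86) [0.5633 0.0626 0.1038] 0.0132
(279, 100) [0.5588 0.0635 0.1051] 0.0086
(279, 150) [0.5406 0.0673 0.0973] -0.0101
(279, 190) [0.5252 0.0705 0.0977] -0.0256
(200, 30) [0.5865 0.0852 0.0981] 0.0313
(350, 30) [0.576  0.0353 0.0983] 0.0312
(200, 10) [0.5927 0.0837 0.0963] 0.0377
(350, 10) [0.5822 0.034  0.0962] 0.0374
```

View pics/w6.png

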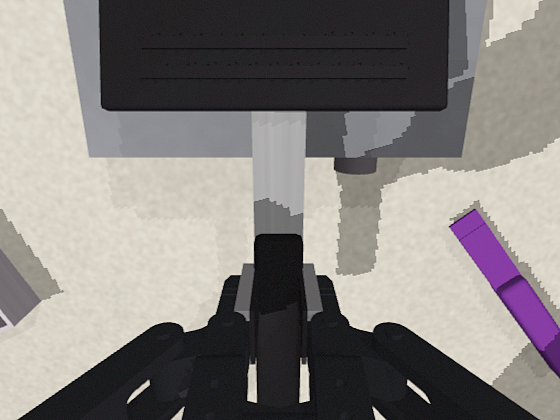

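The cover plate is lifted about 0.28 rad on the blade (lip at v≈108, blade entering at (279,112)). I'll follow the arc with the blade tip.

Request:
apply_moves --plan '[[1, [0.2, -0.04, 0.41], 0], [1, [0.2, -0.04, 0.41], 0], [1, [0.29, -0.06, 0.37], 0], [1, [0.29, -0.06, 0.37], 0], [1, [0.36, -0.08, 0.29], 0]]'

```text
t: 11.02
ee_pos: [0.512, 0.0729, 0.1323]
tool_rot: [-3.125, 0.326, -0.0]
contact_force: [-2.2, 0.4, -1.7]
grip_width: 0.0162
grip_force: 122.0
```

Request:
apply_moves --plan '[[1, [0.36, -0.08, 0.29], 0], [1, [0.4, -0.085, 0.21], 0], [1, [0.4, -0.085, 0.21], 0], [1, [0.43, -0.09, 0.12], 0], [1, [0.43, -0.09, 0.12], 0]]'

```text
t: 11.65
ee_pos: [0.5527, 0.0642, 0.1509]
tool_rot: [-3.125, 0.327, -0.001]
contact_force: [-1.6, 0.3, -1.6]
grip_width: 0.0164
grip_force: 122.2
```

```bash
python3 meas.py w7; python3 - <<'E'
from h import *
shot('scene','s1');z=load('s1');im=z['p'][:,:,::-1];cv2.imwrite('pics/s1c.png',cv2.resize(im[100:310,150:430],(780,585),interpolation=3))
E
```

```text
t 11.7 tcp [0.55461583 0.06382116 0.15131682] yaw -0.2085048756546056 F [ 0.08966752 -0.38632367 -0.57295833]
tip rel lip 0.08820154823400397 -0.0016952608261970527 0.08361681836354151
(279, 86) [0.6322 0.0481 0.1754] 0.0836
(279, 100) [0.6272 0.0491 0.1532] 0.0784
(279, 150) [0.6095 0.0528 0.1536] 0.0604
(279, 190) [0.5942 0.0561 0.1538] 0.0444
(200, 30) [0.6637 0.0799 0.0975] 0.1078
(350, 30) [0.6489 0.0096 0.0969] 0.1078
(200, 10) [0.6793 0.0834 0.0594] 0.1225
(350, 10) [0.6618 0.0009 0.0595] 0.1223
```

View pics/s1c.png

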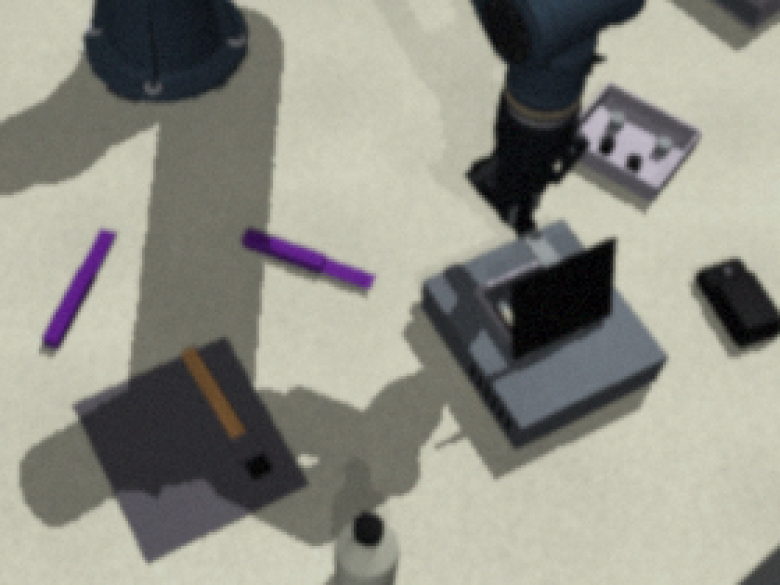

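Cover at (565,295) stands near 1.3 rad, so I'll push on to about 1.6 and then back off.

Request:
apply_moves --plan '[[1, [0.43, -0.09, 0.03], 0], [1, [0.43, -0.09, 0.03], 0], [1, [0.26, -0.055, 0], 0], [1, [0.26, -0.055, 0], 0], [1, [0, 0, 0], 0]]'

```text
t: 12.38
ee_pos: [0.5811, 0.0583, 0.1523]
tool_rot: [3.124, -0.327, 0.005]
contact_force: [1.2, -0.4, -0.2]
grip_width: 0.0161
grip_force: 122.4
```

Request:
apply_moves --plan '[[1, [-0.8, 0.17, 0], 0], [1, [-1, 0.21, 0], 0], [1, [-1, 0.21, 0], 0], [1, [-1, 0.21, 0], 0], [1, [-1, 0.21, 0], 0]]'

```text
t: 13.0
ee_pos: [0.483, 0.0789, 0.1518]
tool_rot: [-3.125, 0.326, -0.001]
contact_force: [-0.1, -0.4, -1.6]
grip_width: 0.0162
grip_force: 122.2
```

```bash
python3 - <<'E'
from h import *
shot('scene','s2');z=load('s2');s=read_state();print(s['t'],s['ee_pos'])
C=cloud(z);p=z['p'].astype(int)
a=-.2083;ax=np.array([np.cos(a),np.sin(a),0]);ay=np.array([-np.sin(a),np.cos(a),0]);H=np.array([.55066,.06639,.069])+.11*ax
Q=C-H;X=Q@ax;Y=Q@ay;Z=Q[...,2]
m=(abs(Y)<.05)&(Z>.02)&(Z<.105)&(abs(X)<.06)
c=np.polyfit(Z[m],X[m],1);print(m.sum(),'angle',np.pi/2+np.arctan(c[0]),c,Z[m].max())
E
```

```text
13.05 [0.47888931 0.0796475  0.15145484]
342 angle 1.6485731101963954 [0.07793399 0.00555927] 0.1044154331770627
```

Cover stands at about 1.6 rad. Taking the tool back to the mat.

Request:
apply_moves --plan '[[1, [0, -1, 0], 0], [1, [0, -1, 0], 0], [1, [0, -1, 0], 0], [1, [0, -1, 0], 0], [1, [0, -1, 0], 0]]'

```text
t: 13.68
ee_pos: [0.4842, -0.0222, 0.1519]
tool_rot: [3.124, -0.326, 0.002]
contact_force: [-0.9, 0.3, -0.9]
grip_width: 0.0164
grip_force: 122.2
```

Request:
apply_moves --plan '[[1, [0.04, -1, 0], 0], [1, [0.04, -1, 0], 0], [1, [0.04, -1, 0], 0], [1, [0.04, -1, 0], 0], [1, [0.04, -1, 0], 0]]'

```text
t: 14.3
ee_pos: [0.4878, -0.1224, 0.1519]
tool_rot: [3.124, -0.326, 0.001]
contact_force: [0.5, -0.6, -1.3]
grip_width: 0.0161
grip_force: 122.2
```

Request:
apply_moves --plan '[[1, [0.04, -1, 0], 0], [1, [0.04, -1, 0], 0], [1, [0.04, -1, 0], 0], [1, [0.04, -1, 0], 0], [1, [0.04, -1, 0], 0]]'

```text
t: 14.92
ee_pos: [0.4915, -0.2226, 0.1519]
tool_rot: [-3.125, 0.326, -0.0]
contact_force: [-0.2, 1.2, -0.7]
grip_width: 0.0162
grip_force: 122.2
```

Request:
apply_moves --plan '[[1, [0, -1, 0], -0.1], [1, [0, -1, 0], -0.1], [1, [0, -1, 0], 0], [1, [0, -1, 0], 0], [1, [0, -1, 0], 0]]'

```text
t: 15.55
ee_pos: [0.4915, -0.3225, 0.1518]
tool_rot: [-3.12, 0.364, 0.0]
contact_force: [-0.4, -0.3, -1.3]
grip_width: 0.0157
grip_force: 122.2
```

Request:
apply_moves --plan '[[1, [0, -1, 0], 0], [1, [0, -1, 0], 0], [1, [0, -0.1, -0.5], 0], [1, [0, 0, -1], 0], [1, [0, 0, -1], 0]]'

```text
t: 16.18
ee_pos: [0.4911, -0.3623, 0.1007]
tool_rot: [-3.119, 0.363, 0.002]
contact_force: [0.5, 0.0, -0.7]
grip_width: 0.0162
grip_force: 122.2
```

Request:
apply_moves --plan '[[1, [0, 0, -1], 0], [1, [0, 0, -1], 0], [1, [0, 0, -1], 0], [1, [0, 0, 0], 0], [1, [0, 0, 0], 0]]'

```text
t: 16.8
ee_pos: [0.4917, -0.363, 0.0421]
tool_rot: [-3.12, 0.363, -0.0]
contact_force: [-0.3, 0.2, -0.8]
grip_width: 0.0165
grip_force: 122.2
```

```bash
python3 - <<'E'
from h import *
s=read_state();print(s['t'],s['ee_pos'],2*np.arctan2(s['tool_rot'][1],s['tool_rot'][0]))
shot('wrist','w8');C=cloud(load('w8'))
for u,v in [(279,86),(279,100),(279,150),(279,190),(279,245),(350,120),(220,150)]: print((u,v),np.median(C[v-2:v+3,u-2:u+3].reshape(-1,3),0).round(4))
E
```

```text
16.8 [ 0.49170996 -0.36298223  0.042079  ] 6.05131071766462
(279, 86) [ 0.5705 -0.381   0.0442]
(279, 100) [ 0.5657 -0.3799  0.0442]
(279, 150) [ 0.5482 -0.3757  0.0449]
(279, 190) [ 0.533  -0.3722  0.0449]
(279, 245) [ 0.5131 -0.3675  0.0517]
(350, 120) [ 0.5469 -0.4103  0.0026]
(220, 150) [ 0.5473 -0.3458  0.0026]
```

Request:
apply_moves --plan '[[1, [0, 0, -0.6], 0], [1, [0, 0, -0.6], 0], [1, [0, 0, -0.25], 0], [1, [0, 0, -0.1], 0], [1, [0, 0, 0], 0]]' --grip_force 40

```text
t: 17.48
ee_pos: [0.4916, -0.3633, 0.0109]
tool_rot: [3.12, -0.364, 0.0]
contact_force: [-0.1, 0.2, -1.7]
grip_width: 0.0161
grip_force: 122.3
```

Request:
apply_moves --plan '[[0.4, [0, 0, 0], 0], [0, [0, 0, 0], 0], [-0.5, [0, 0, 0], 0], [-1, [0, 0, 0], 0], [-1, [0, 0, 0], 0]]'

```text
t: 18.1
ee_pos: [0.4916, -0.3632, 0.011]
tool_rot: [3.12, -0.364, 0.0]
contact_force: [-0.2, 0.4, -0.1]
grip_width: 0.0852
grip_force: 0.0
```

Request:
apply_moves --plan '[[-1, [0, 0, 0], 0], [-1, [0, 0, 0.4], 0], [-1, [0, 0, 1], 0], [-1, [0, 0, 1], 0], [-1, [0, 0, 1], 0]]'

```text
t: 18.73
ee_pos: [0.4919, -0.3636, 0.0812]
tool_rot: [3.119, -0.364, 0.002]
contact_force: [-0.5, -0.8, 0.9]
grip_width: 0.0853
grip_force: 0.0
```

Request:
apply_moves --plan '[[-1, [0, 0, 1], 0], [-1, [0, 0, 1], 0], [-1, [0, 0, 1], 0], [-1, [0, 0, 0.5], 0], [-1, [0, 0, 0], 0]]'

```text
t: 19.35
ee_pos: [0.492, -0.3637, 0.1505]
tool_rot: [3.119, -0.364, 0.003]
contact_force: [-0.8, -0.6, 0.5]
grip_width: 0.0854
grip_force: 0.0
```

```bash
python3 - <<'E'
from h import *
s=read_state();print(s['t'],s['ee_pos'],s['grip_width'])
shot('wrist','w9');a=load('w9')['p'];shot('scene','s3');b=load('s3')['p']
cv2.imwrite('pics/fin.png',np.hstack([cv2.resize(a,(400,300)),cv2.resize(b[100:310,150:430],(400,300))])[:,:,::-1])
z=load('s3');A=load('scene0')
C=cloud(load('w9'))
for u,v in [(279,100),(279,150),(279,190),(279,230),(279,270)]: print((u,v),np.median(C[v-2:v+3,u-2:u+3].reshape(-1,3),0).round(4))
E
```

```text
19.35 [ 0.49195756 -0.36367274  0.15045162] 0.08543809706398406
(279, 100) [ 0.5592 -0.3795  0.0129]
(279, 150) [ 0.5239 -0.3712  0.0131]
(279, 190) [ 0.4953 -0.3644  0.0207]
(279, 230) [ 0.4637 -0.3571  0.0205]
(279, 270) [ 0.4287 -0.3488  0.0205]
```

View pics/fin.png

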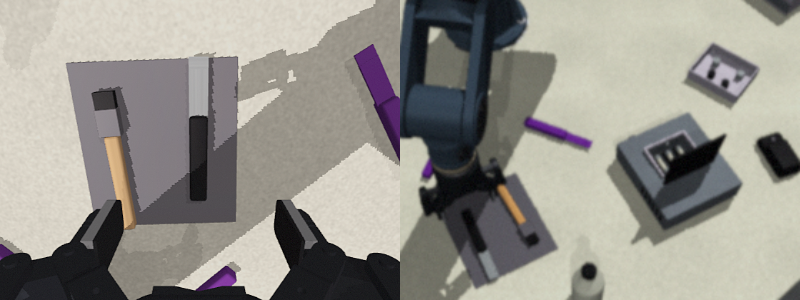

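The tool lies flat on the mat (198,130), with the handle top level at 20.5 mm. The brush, mouse and bottle are where they were, and the cover is upright (695,160).

```bash
python3 -c "
from workcell import *
print(job_done())"
```

```text
the job is handed in; nothing more can be done
None
```

I handed the job in at about 19 s of the 53 s allowed; the hand-in returned no verdict. The blade levered the cover past its catch and swung it to about 1.6 rad. The pry tool is flat on its mat, and the brush, mouse and bottle look unmoved in the last pictures.

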